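Take the brush from its rest, dip it and hold it level

ROBOT

A 7-joint arm with a two-finger parallel gripper is mounted at the origin on the work surface. World frame = base frame: x ahead of the robot, y to its left, z up, the work surface at z = 0. Lengths are in m, angles in degrees, forces in N, time in s.
With the tool pointing down it reaches from about 0.425 to 1.025 m from the base axis. Payload 3.6 kg.
Tool frame: the origin (TCP) lies midway between the tips of the shut fingers; the grasp point (between the pads) lies 19 mm behind it (robot.pinch_z is the distance from the TCP to the grasp point, in m); z points along the fingers, y is the line along which they close (so a half turn about z gives the same grasp; the last joint's range is limited). The gripper opens to 85 mm and grips with 20 to 120 N. Pads are 22 mm wide; open, the fingers measure 114 mm over their backs; the gripper's body (76 mm by 85 mm) begins 54 mm behind the grasp point. The pads swing forward as they close: fully open they stand 13 mm farther back than shut.
Start: joints at [-71.247, 33.873, 2.773, 92.16, -1.908, 54.013, -1.931], TCP at [0.296, 0.662, 0.231] pointing down, gripper open.
Joint ranges: [-153.93, 153.93], [-27.13, 128.08], [-72.61, 78.16], [10.71, 143.7], [-87.88, 267.88], [4.46, 118.87], [-176.78, 176.78]. Speed limits (degrees/s): [147.25, 147.25, 180, 180, 180, 180, 180].

INTERFACE

Orientations are given as [roll, pitch, yaw] about the fixed x, y, z axes, in that order (R = Rz(yaw) Ry(pitch) Rx(roll)).
In Python, from bench import robot gives the robot as it stands. The module is installed in compiled form; this text tells all that it offers.
- The arm moves only by the tool play_rows, never from a script. Its argument "moves" is text: rows parted by semicolons, each of 7 numbers parted by spaces: the opening, from 0 (shut) to 1 (fully open), then the shift along the tool's x, y, z normalised to -1 to 1, where 1 is 0.02 m, then the turn, a rotation vector about the tool's x, y, z normalised to -1 to 1, where 1 is 0.12 rad. A call has exactly 5 rows; each row shifts and turns the commanded pose from where the row before left it, along the tool's axes as they then stand; what a row does not reach is not made up. A row lasts 1/10 s, in which the tool goes at most 50 mm and 8.59 degrees, less where a joint would pass 70% of its speed; a pose out of reach is approached as far as the arm can. A call with a number of a shift or a turn outside -1 to 1 is refused whole. A call with a gripper value outside its range is refused whole. The fingers move at their own pace and stop on an object; "grip_force" is the grip in N (left out, the last holds). Time passes only in rows, so rows that do not move let the fingers close, or fill a call up. It gives the time, the measured TCP pose, the force, the opening and the grip force at its end, in the units of the state.
- robot.observe(): the state, without advancing time (a new reading comes with each control period).
- robot.capture(name): name is "scene" or "top" or "wrist"; returns a dict with "pixels" (400x640x3 uint8, red, green, blue), "range_z" (400x640 float32, m along the optical axis (not along the pixel's ray), 0 where there is no reading), "K" (3x3 intrinsics, pixels), "R" (3x3) and "t" (3): a world point X has camera coordinates R X + t; the wrist camera has in their place "T_tool_cam" (4x4, takes a point from camera to tool coordinates, whose origin is the TCP and whose axes are the flange's). Camera axes: x right, y down, z forward; pixel columns grow to the right and rows downward; lengths in m; the calibration is good to about 2 mm. A picture is of the moment at which its call begins: read the wrist's pose just before it.
- robot.sign_off(): hands the job in; it is judged then, once.
The state is a dict: "clock": time; "joint_pos": joint angles; "dq": joint speeds; "joint_efforts": joint torques, N m; "position": TCP position; "tool_rot": TCP orientation; "ft_force": force on the tool from outside, world axes, zero at the start; "torque": the same for the moment, N m; "gripper_width": finger opening in m; "grasp_force": force on a finger pad.
Only numpy, scipy, OpenCV 4.12 (cv2) and the standard library are available. Lean on these libraries where they do the work, as an engineer would, in place of code of your own. Each camera call takes 0.05 s, during which the arm holds its last target. There are 200 camera calls.

TASK

Draw the flat brush out of its slanted rest, dip the ends of its bristles into the small open pot, then lift it, turn it level and keep it raised with its handle at least 20 cm above the desk. Finish while still holding the brush up there, with nothing but the gripper touching it; do not push the pot about or tip it over, and leave the valve, the brass bush and the pencil cup where they stand.

Things in the scene. Friction and masses are not known exactly. Their poses are not given: they have to be found in the camera images.
- brush_grip (a point): Place to grip on the flat brush: centreline of its bare wooden handle, 50 mm from the free end, 125 mm from the bristle ends. Axes: x along the brush from handle to bristles, y across the 12 mm thickness (pinch the flat faces along y), z across the 22 mm width. At the start x points 45 degrees down and away from the robot, y is level, and this point is about 113 mm above the desk.
- brush_tip (a point): Middle of the brush's bristle ends, 125 mm along x from brush_grip; same axes.
- brush: Flat brush, 175 mm long, about 60 g: wooden handle (105 x 12 x 22 mm), steel ferrule (30 x 13 x 22 mm), dark rigid bristles (40 x 11 x 20 mm). Origin on its centreline 30 mm from brush_grip towards the bristles; same axes. Its balance point is about 25 mm further on. Seated, its free handle end is about 156 mm above the desk.
- rest: Fixed slanted brush rest, grey sheet metal, on a 150 x 75 x 8 mm foot, 95 mm high. Origin on the desk straight below the seated brush's origin; x points away from the robot, z up. Its sleeve (inside 18 mm in y by 27 mm, outside 26 mm in y) slopes down at 45 degrees towards +x; the open mouth faces the robot and up. 66 mm of the brush are inside; it slides out freely along the slant (-x, +z).
- rest_seat (a point): Inside low end of the sleeve, where the bristle ends rest at the start.
- pot: Small open round steel pot, loose, empty, 350 g: 84 mm outer diameter at the rim narrowing to 67 mm at the foot, 45 mm high, wall 4 mm, floor about 5 mm. Origin at the centre of its underside, z up.
- pot_rim (a point): Centre of the pot's mouth, 45 mm above its underside.
- valve: Bystander: upright brass valve body, 42 mm diameter, 60 mm high, with a side stem and small steel lever reaching 45 mm from its axis and 65 mm high. Origin at the centre of its underside.
- bush: Bystander: brass bush (ring), 44 mm diameter, 26 mm high. Origin at the centre of its underside.
- pencup: Bystander: tall grey pencil cup with pencils and rods, 72 mm diameter, cup 95 mm and pencils about 165 mm high. Origin at the centre of its underside.
Not all that is in view belongs to the job. Leave any green or turquoise look-alike of the rest alone.

How it is judged:
By the outcome, as a careful person would: the job done as asked, in the order asked, and still so for the second after the job is handed in, while the arm keeps its last pose, push and grip.
It also fails if it takes over 48 s, if anything falls off the work surface, if the arm or the gripper's body presses on something with over 40 N, if the wrist force passes 120 N, or if a joint passes its speed limit or range.

## Working session

There is one attempt and no reset: what is moved stays moved. The work goes in short steps, Python scripts to look and compute and a tool call to move; the robot and the scene stay as the last step left them, time stands still between calls to the robot, and variables do not carry over. Pictures are saved under pics/ and viewed, at most 10 in all, crops included, and the job is handed in when it is done.

Besides the shell and the picture viewer there is one more tool, called after ">>>" as name(argument=value, ...) on one line, values as JSON. play_rows: Moves the arm, as the interface text tells. Scaled input: -1 to 1 covers 0.02 m each way for a shift and 0.12 rad each way for a turn. Its arguments: {"type":"object","properties":{"moves":{"type":"string"},"grip_force":{"type":"number"}},"required":["moves"]}

```bash
mkdir -p pics; cat > h.py <<'E'
import numpy as np, cv2
from scipy.spatial.transform import Rotation as Ro
from bench import robot
def pts(c):
    K=c["K"];z=c["range_z"];v,u=np.mgrid[0:400,0:640]
    P=np.stack([(u-K[0,2])/K[0,0]*z,(v-K[1,2])/K[1,1]*z,z],-1)
    return (P-c["t"])@c["R"]   # R^T(P-t)
def save(c,n): cv2.imwrite("pics/"+n,c["pixels"][:,:,::-1])
E
python3 - <<'E'
from h import *
print(robot.observe(), robot.pinch_z)
for n in("scene","top"):
    c=robot.capture(n); save(c,n+".png"); np.savez(n+".npz",**{k:v for k,v in c.items() if not isinstance(v,str)}); print(n,c["K"].tolist(),c["R"].tolist(),c["t"])
E
```

```text
{'clock': 0.0, 'joint_pos': array([-71.24829463,  33.92599856,   2.76651205,  92.23552109,
        -1.90916924,  54.01219892,  -1.93146603]), 'dq': array([ 0.11399774, -0.00205611,  0.01679943, -0.02545984, -0.04169923,
        0.04173586,  0.11723149]), 'joint_efforts': array([-4.44438410e-04, -5.48694921e+01,  1.54633764e+00, -1.98125911e+01,
        9.35766671e-03,  8.58064770e-03, -6.03530580e-06]), 'position': array([0.29578741, 0.66102143, 0.23014293]), 'tool_rot': array([-1.79872517e+02,  5.74968115e-03,  1.55895176e+02]), 'ft_force': array([ 0.26540349,  0.77599956, -0.12287448]), 'torque': array([ 0.03856936, -0.03890745,  0.05791373]), 'grasp_force': 0.0, 'gripper_width': 0.08508417485276973} 0.0187
scene [[477.8181639611243, 0.0, 320.24115385061367], [0.0, 477.8181639611243, 197.0007802392723], [0.0, 0.0, 1.0]] [[0.8592688869662093, 0.5114517586675439, 0.008606883740849768], [0.26800857318346466, -0.4358110269202782, -0.8592090278359836], [-0.4356929935080613, 0.7405983036508852, -0.5115523121220502]] [-0.54626671 -0.01217399  1.25267956]
top [[447.2539368168316, 0.0, 328.8555819704188], [0.0, 447.2539368168316, 195.9371220882679], [0.0, 0.0, 1.0]] [[0.0013940251908168535, -0.9999802342446851, -0.006130890123949578], [-0.9954820961226541, -0.0008056394096178204, -0.09494602279394378], [0.09493920682738927, 0.006235548499229654, -0.9954635427487536]] [0.08780107 0.58109261 1.20309494]
```

View pics/scene.png

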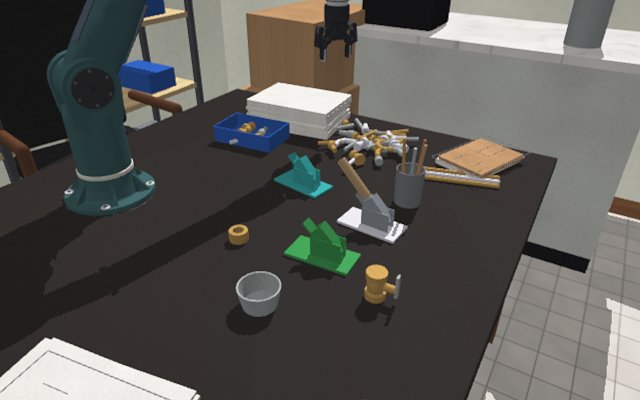

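View pics/top.png

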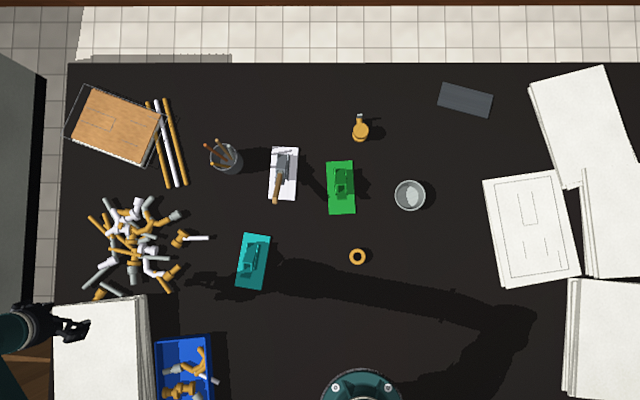

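The white-footed rest with the wooden-handled brush is at about (283,175) in the top view and (372,205) in the scene view. The pot is at (410,195) in top and (258,290) in scene, with the green decoy between them. The pencil cup is at (224,155) in top.

```bash
python3 - <<'E'
from h import *
t=dict(np.load("top.npz")); s=dict(np.load("scene.npz"))
for n,c,box in(("top",t,(255,140,305,210)),("scene",s,(330,150,395,215))):
    P=pts(c); hsv=cv2.cvtColor(c["pixels"],cv2.COLOR_RGB2HSV).astype(int)
    m=np.zeros((400,640),bool); x0,y0,x1,y1=box; m[y0:y1,x0:x1]=1
    b=m&(hsv[...,0]>8)&(hsv[...,0]<25)&(hsv[...,1]>90)&(hsv[...,2]>60)&(c["range_z"]>0)&(P[...,2]>0.06)
    Q=P[b]; mu=np.median(Q,0); d=np.linalg.svd(Q-Q.mean(0),full_matrices=0)[2]
    pr=(Q-mu)@d[0]; print(n,"brush",len(Q),mu.round(4),d.round(3).tolist(),Q[pr.argmin()].round(3),Q[pr.argmax()].round(3),Q[:,2].max().round(3))
    for k in range(5):
        lo=np.quantile(Q[:,2],k/5);hi=np.quantile(Q[:,2],(k+1)/5);print(Q[(Q[:,2]>=lo)&(Q[:,2]<=hi)].mean(0).round(4))
P=pts(t)
# foot of rest: white
hs=cv2.cvtColor(t["pixels"],cv2.COLOR_RGB2HSV)
m=np.zeros((400,640),bool);m[140:210,260:305]=1
f=m&(hs[...,2]>170)&(hs[...,1]<60)&(P[...,2]<.03); print("foot",cv2.minAreaRect(P[f][:,:2].astype(np.float32)),P[f][:,2].mean())
def reg(n,x0,y0,x1,y1,zlo,zhi):
    Q=P[y0:y1,x0:x1].reshape(-1,3);Q=Q[(Q[:,2]>zlo)&(Q[:,2]<zhi)]
    print(n,len(Q),cv2.minEnclosingCircle(Q[:,:2].astype(np.float32)),Q[:,2].max(), Q.min(0).round(3),Q.max(0).round(3))
reg("pot",385,170,435,220,.035,.06)
reg("pencup",200,130,248,180,.05,.3)
reg("valve",340,105,375,150,.02,.1)
reg("green",320,155,360,220,.02,.2)
reg("bush",340,240,375,270,.015,.05)
reg("teal",232,230,275,295,.02,.2)
E
```

```text
top brush 139 [0.591  0.2197 0.1298] [[-0.748, 0.065, 0.66], [0.663, 0.081, 0.744], [0.005, -0.995, 0.104]] [0.633 0.214 0.086] [0.554 0.221 0.148] 0.157
[0.624  0.2169 0.0936]
[0.6088 0.219  0.1117]
[0.5903 0.2197 0.1295]
[0.5682 0.2229 0.1439]
[0.565  0.222  0.1518]
scene brush 396 [0.5949 0.2149 0.1137] [[0.716, -0.042, -0.697], [0.69, 0.188, 0.699], [-0.102, 0.981, -0.163]] [0.554 0.218 0.144] [0.634 0.216 0.08 ] 0.154
[0.6228 0.2132 0.0853]
[0.6091 0.2145 0.0999]
[0.5947 0.2158 0.1139]
[0.5819 0.216  0.1281]
[0.5688 0.2171 0.143 ]
foot ((0.6489629745483398, 0.21887917816638947), (0.07466237992048264, 0.15014323592185974), 86.75605773925781) 0.009150605971106071
pot 203 ((0.5838407278060913, -0.129049152135849), 0.04194539040327072) 0.0514946105545586 [ 0.544 -0.17   0.035] [ 0.623 -0.088  0.051]
pencup 502 ((0.6795921325683594, 0.3667129874229431), 0.03678666055202484) 0.1699949621285235 [0.644 0.33  0.05 ] [0.715 0.401 0.17 ]
valve 261 ((0.7707704305648804, 0.00420796312391758), 0.03326570615172386) 0.07311416473971798 [ 0.738 -0.016  0.021] [0.804 0.023 0.073]
green 373 ((0.6125448942184448, 0.05728880316019058), 0.04693739861249924) 0.08939571409358912 [0.568 0.041 0.021] [0.658 0.074 0.089]
bush 151 ((0.4177550673484802, 0.01263015903532505), 0.02180035226047039) 0.0337157070910435 [ 0.398 -0.007  0.016] [0.439 0.034 0.034]
teal 469 ((0.40829411149024963, 0.29990488290786743), 0.046667322516441345) 0.08920073692627241 [0.362 0.278 0.02 ] [0.455 0.318 0.089]
```

>>> play_rows(moves="1 0 0 0 0 0 -0.76; 1 0 0 0 0 0 -0.76; 1 0 0 0 0 0 -0.76; 1 0 0 0 0 0 -0.76; 1 0 0 0 0 0 0", grip_force=70)

```text
clock: 0.6
position: [0.2961, 0.6612, 0.2307]
tool_rot: [-179.9, -0.0, 176.8]
ft_force: [-0.3, -0.2, 0.2]
gripper_width: 0.0853
grasp_force: 0.0
```

>>> play_rows(moves="1 -0.8 -1 0 0 0 0; 1 -0.8 -1 0 0 0 0; 1 -0.8 -1 0 0 0 0; 1 -0.8 -1 0 0 0 0; 1 -0.8 -1 0 0 0 0")

```text
clock: 1.1
position: [0.3708, 0.5563, 0.231]
tool_rot: [-180.0, -0.0, 176.7]
ft_force: [0.5, 0.6, 0.7]
gripper_width: 0.0854
grasp_force: 0.0
```

>>> play_rows(moves="1 -0.8 -1 0 0 0 0; 1 -0.8 -1 0 0 0 0; 1 -0.8 -1 0 0 0 0; 1 -0.8 -1 0 0 0 0; 1 -0.8 -1 0 0 0 0")

```text
clock: 1.6
position: [0.4451, 0.4521, 0.2311]
tool_rot: [-180.0, -0.0, 176.7]
ft_force: [-0.2, -0.2, -1.1]
gripper_width: 0.0852
grasp_force: 0.0
```

>>> play_rows(moves="1 -0.8 -1 0 0 0 0; 1 -0.8 -1 0 0 0 0; 1 -0.8 -1 0 0 0 0; 1 -0.8 -1 0 0 0 0; 1 -0.8 -1 0 0 0 0")

```text
clock: 2.1
position: [0.5194, 0.3478, 0.2311]
tool_rot: [-180.0, -0.0, 176.7]
ft_force: [-0.9, 0.4, -0.6]
gripper_width: 0.0855
grasp_force: 0.0
```

>>> play_rows(moves="1 -0.8 -1 0 0 0 0; 1 -0.8 -1 0 0 0 0; 1 -0.8 -1 0 0 0 0; 1 -0.8 -1 0 0 0 0; 1 0 0 0 0 0 0")

```text
clock: 2.6
position: [0.5812, 0.2601, 0.2311]
tool_rot: [-179.8, 0.1, 176.3]
ft_force: [0.2, -1.2, 0.4]
gripper_width: 0.0858
grasp_force: 0.0
```

>>> play_rows(moves="1 -0.3 -1 0 0 0 0; 1 -0.3 -1 0 0 0 0; 1 0 0 0 0 0 0; 1 0 0 0 0 0 0; 1 0 0 0 0 0 0")

```text
clock: 3.1
position: [0.5875, 0.2269, 0.2313]
tool_rot: [179.9, -0.0, 176.9]
ft_force: [-0.1, -0.1, 1.0]
gripper_width: 0.0852
grasp_force: 0.0
```

```bash
python3 - <<'E'
from h import *
o=robot.observe(); c=robot.capture("wrist"); save(c,"w1.png")
K=c["K"];z=c["range_z"];v,u=np.mgrid[0:400,0:640]
P=np.stack([(u-K[0,2])/K[0,0]*z,(v-K[1,2])/K[1,1]*z,z],-1)
T=c["T_tool_cam"]; R=Ro.from_euler("xyz",o["tool_rot"],degrees=True).as_matrix()
W=(P@T[:3,:3].T+T[:3,3])@R.T+o["position"]
print(o["position"],o["tool_rot"],T.round(3).tolist())
hsv=cv2.cvtColor(c["pixels"],cv2.COLOR_RGB2HSV).astype(int)
b=(hsv[...,0]>8)&(hsv[...,0]<25)&(hsv[...,1]>90)&(hsv[...,2]>60)&(W[...,2]>.075)&(W[...,2]<.17)&(z>0)&(abs(W[...,1]-.22)<.03)&(W[...,0]<.66)
Q=W[b]; print(len(Q))
for lo in np.arange(.54,.66,.012):
    q=Q[(Q[:,0]>=lo)&(Q[:,0]<lo+.012)]
    if len(q)>5: print(len(q),q.mean(0).round(4),q[:,1].min().round(4),q[:,1].max().round(4))
E
```

```text
[0.58745697 0.22689142 0.23128361] [ 1.79926460e+02 -2.53590650e-02  1.76892899e+02] [[0.0, -0.958, -0.285, 0.073], [1.0, 0.0, 0.0, 0.0], [-0.0, -0.285, 0.958, -0.142], [0.0, 0.0, 0.0, 1.0]]
107
7 [0.5517 0.2223 0.1414] 0.2201 0.2245
20 [0.5702 0.2219 0.1502] 0.2187 0.2242
17 [0.5808 0.2216 0.1397] 0.2197 0.223
10 [0.5924 0.2217 0.1282] 0.2201 0.2235
22 [0.6189 0.2202 0.1015] 0.2178 0.2219
22 [0.6286 0.2195 0.0918] 0.2168 0.2218
```

View pics/w1.png

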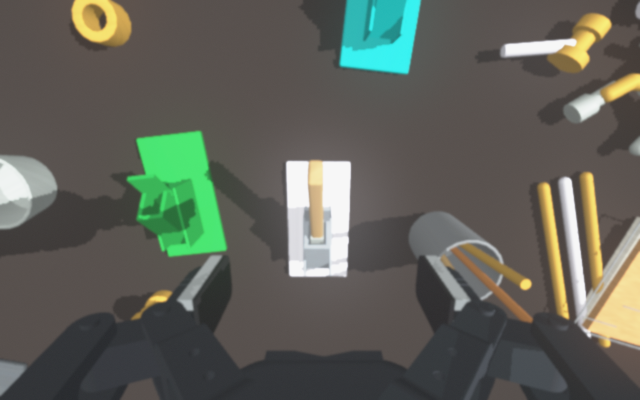

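The handle is seen from above at (316,160–235), running straight down the image between the open fingers. It only needs about 6 mm of sideways correction.

>>> play_rows(moves="1 -0.1 -0.3 0.7 0 0 0; 1 0 0 1 0 0 0; 1 0 0 1 0 0 0; 1 0 0 1 0 0 0; 1 0 0 0 0 0 0")

```text
clock: 3.65
position: [0.5871, 0.2178, 0.1536]
tool_rot: [-179.8, -0.4, 176.8]
ft_force: [-0.8, -0.7, -0.3]
gripper_width: 0.0853
grasp_force: 0.0
```

>>> play_rows(moves="1 0 0 1 0 0 0; 1 0 0 1 0 0 0; 1 0 0 1 0 0 0; 1 0 0 0 0 0 0; 1 0 0 0 0 0 0")

```text
clock: 4.15
position: [0.59, 0.2188, 0.0977]
tool_rot: [180.0, 0.0, 176.8]
ft_force: [0.2, -1.0, -0.6]
gripper_width: 0.0855
grasp_force: 0.0
```

```bash
python3 - <<'E'
from h import *
o=robot.observe();print(o["position"],o["tool_rot"],o["ft_force"])
c=robot.capture("scene");im=c["pixels"][110:260,270:460,::-1];cv2.imwrite("pics/s2.png",cv2.resize(im,None,fx=4,fy=4))
E
```

```text
[0.59004886 0.218827   0.09767057] [1.79996069e+02 9.09750017e-03 1.76804914e+02] [ 0.16423678 -0.9741987  -0.5867499 ]
```

View pics/s2.png

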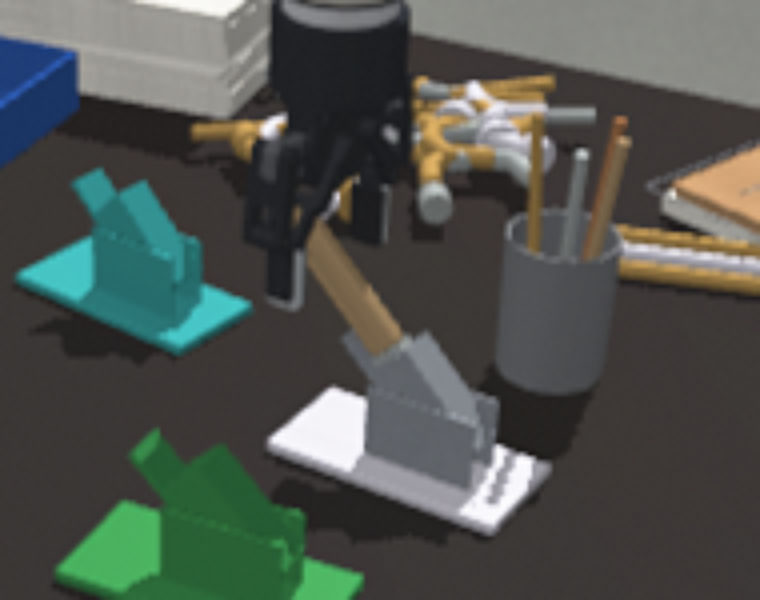

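The open fingers (near fingertip at (285,295) in the crop) straddle the handle at (320,260), clear of the rest. Closing now.

>>> play_rows(moves="0 0 0.08 0 0 0 0; 0 0 0 0 0 0 0; 0 0 0 0 0 0 0; 0 0 0 0 0 0 0; 0 0 0 0 0 0 0", grip_force=60)

```text
clock: 4.7
position: [0.59, 0.2202, 0.0975]
tool_rot: [180.0, 0.0, 176.8]
ft_force: [0.4, 0.2, -0.3]
gripper_width: 0.012
grasp_force: 0.3
```

>>> play_rows(moves="0 0 0 0 0 0 0; 0 0 0 0 0 0 0; 0 0 0 0 0 0 0; 0 0 0 0 0 0 0; 0 0 0 0 0 0 0")

```text
clock: 5.2
position: [0.5899, 0.2202, 0.0975]
tool_rot: [-180.0, -0.0, 176.8]
ft_force: [-1.7, -0.7, 5.2]
gripper_width: 0.0114
grasp_force: 58.4
```

>>> play_rows(moves="0 0.2 0 -0.2 0 0 0; 0 0.3 0 -0.3 0 0 0; 0 0.4 0 -0.4 0 0 0; 0 0.4 0 -0.4 0 0 0; 0 0 0 0 0 0 0")

```text
clock: 5.7
position: [0.5628, 0.2223, 0.1247]
tool_rot: [180.0, 0.0, 176.9]
ft_force: [-0.1, 0.0, 0.2]
gripper_width: 0.0111
grasp_force: 58.4
```

>>> play_rows(moves="0 0.5 0 -0.5 0 0 0; 0 0.5 0 -0.5 0 0 0; 0 0.5 0 -0.5 0 0 0; 0 0.5 0 -0.5 0 0 0; 0 0 0 -1 0 0 0")

```text
clock: 6.2
position: [0.5201, 0.2237, 0.183]
tool_rot: [-179.9, -0.3, 176.9]
ft_force: [-0.4, -0.2, -2.2]
gripper_width: 0.0112
grasp_force: 58.4
```

>>> play_rows(moves="0 0 0 -1 0 0 0; 0 0 0 -1 0 0 0; 0 0 0 -1 0 0 0; 0 0 0 0 0 0 0; 0 0 0 0 0 0 0")

```text
clock: 6.7
position: [0.5234, 0.2239, 0.2436]
tool_rot: [180.0, 0.0, 176.8]
ft_force: [-0.7, 0.6, -1.4]
gripper_width: 0.0112
grasp_force: 58.4
```

```bash
python3 - <<'E'
from h import *
o=robot.observe();print(o["position"],o["tool_rot"],o["ft_force"])
c=robot.capture("scene");P=pts(c);im=c["pixels"][80:280,230:450,::-1];cv2.imwrite("pics/s3.png",cv2.resize(im,None,fx=3,fy=3))
hsv=cv2.cvtColor(c["pixels"],cv2.COLOR_RGB2HSV).astype(int)
M=(abs(P[...,1]-.222)<.03)&(P[...,0]>.4)&(P[...,0]<.7)&(P[...,2]>.1)&(P[...,2]<o["position"][2]-.005)&(c["range_z"]>0)
Q=P[M];print(len(Q));i=Q[:,0].argmax();print(Q[Q[:,0]>Q[:,0].max()-.006].mean(0),Q[Q[:,2]<Q[:,2].min()+.006].mean(0))
mu=Q.mean(0);print(mu,np.linalg.svd(Q-mu,full_matrices=0)[2][0])
E
```

```text
[0.52336967 0.22393328 0.24359551] [1.79987278e+02 1.23423830e-02 1.76808123e+02] [-0.73943688  0.56049299 -1.3962498 ]
439
[0.61754167 0.21596318 0.17869234] [0.60639309 0.21496968 0.16686106]
[0.58193058 0.21591621 0.20540834] [ 0.7241668  -0.02337712 -0.68922852]
```

View pics/s3.png

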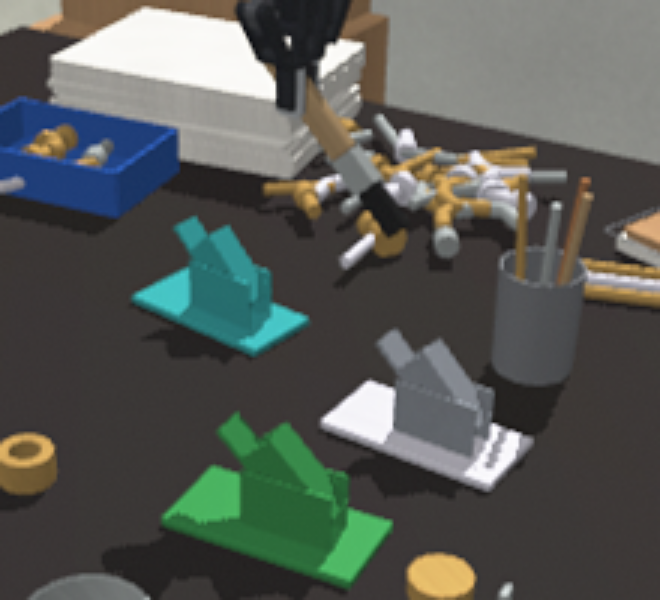

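The brush is clear of the rest, with its tip at about (395,222) in the crop, still at 45° and held as planned. Next I move above the pot.

>>> play_rows(moves="0 -0.01 -0.97 0 0 0 0; 0 -0.01 -0.97 0 0 0 0; 0 -0.01 -0.97 0 0 0 0; 0 -0.01 -0.97 0 0 0 0; 0 -0.01 -0.97 0 0 0 0")

```text
clock: 7.25
position: [0.5183, 0.126, 0.2418]
tool_rot: [-179.9, -0.2, 176.8]
ft_force: [0.2, 0.2, -0.9]
gripper_width: 0.0109
grasp_force: 58.4
```

>>> play_rows(moves="0 -0.01 -0.97 0 0 0 0; 0 -0.01 -0.97 0 0 0 0; 0 -0.01 -0.97 0 0 0 0; 0 -0.01 -0.97 0 0 0 0; 0 -0.01 -0.97 0 0 0 0")

```text
clock: 7.75
position: [0.5138, 0.0293, 0.2419]
tool_rot: [-180.0, -0.2, 176.8]
ft_force: [0.7, -0.8, -1.1]
gripper_width: 0.0109
grasp_force: 58.4
```

>>> play_rows(moves="0 -0.01 -0.97 0 0 0 0; 0 -0.01 -0.97 0 0 0 0; 0 -0.01 -0.97 0 0 0 0; 0 -0.01 -0.97 0 0 0 0; 0 -0.01 -0.97 0 0 0 0")

```text
clock: 8.25
position: [0.5094, -0.0674, 0.2419]
tool_rot: [-180.0, -0.2, 176.8]
ft_force: [-0.1, 0.8, -0.6]
gripper_width: 0.0112
grasp_force: 58.4
```

>>> play_rows(moves="0 -0.01 -0.97 0 0 0 0; 0 -0.01 -0.97 0 0 0 0; 0 -0.01 -0.97 0.5 0 0 0; 0 0 0 1 0 0 0; 0 0 0 1 0 0 0")

```text
clock: 8.75
position: [0.5071, -0.1257, 0.1918]
tool_rot: [-180.0, -0.1, 176.7]
ft_force: [0.9, 0.5, -0.4]
gripper_width: 0.0111
grasp_force: 58.4
```

>>> play_rows(moves="0 0 0 0.5 0 0 0; 0 0 0 0 0 0 0; 0 0 0 0 0 0 0; 0 0 0 0 0 0 0; 0 0 0 0 0 0 0")

```text
clock: 9.25
position: [0.5087, -0.1249, 0.1841]
tool_rot: [-180.0, 0.1, 176.8]
ft_force: [0.6, 0.3, 0.3]
gripper_width: 0.0111
grasp_force: 58.5
```

```bash
python3 - <<'E'
from h import *
o=robot.observe();print(o["position"],o["tool_rot"],o["ft_force"])
c=robot.capture("scene");P=pts(c);im=c["pixels"][180:340,170:370,::-1];cv2.imwrite("pics/s4.png",cv2.resize(im,None,fx=3,fy=3))
p=o["position"]
g=(c["range_z"]>0)
M=g&(abs(P[...,1]-p[1])<.03)&(P[...,0]>p[0])&(P[...,0]<.72)&(P[...,2]>.07)&(P[...,2]<p[2]-.005)
Q=P[M];print(len(Q),Q[Q[:,0]>Q[:,0].max()-.006].mean(0),Q[Q[:,2]<Q[:,2].min()+.006].mean(0))
M=g&(abs(P[...,1]+.129)<.05)&(abs(P[...,0]-.584)<.05)&(P[...,2]>.039)&(P[...,2]<.056)
print(M.sum(),cv2.minEnclosingCircle(P[M][:,:2].astype(np.float32)))
E
```

```text
[ 0.50871652 -0.12492708  0.18411072] [-1.79990074e+02  9.91877398e-02  1.76806829e+02] [0.63475615 0.28664389 0.28235488]
637 [ 0.60363172 -0.13181735  0.11946267] [ 0.59283421 -0.13519311  0.10885635]
350 ((0.583391547203064, -0.1335441917181015), 0.04365216940641403)
```

View pics/s4.png

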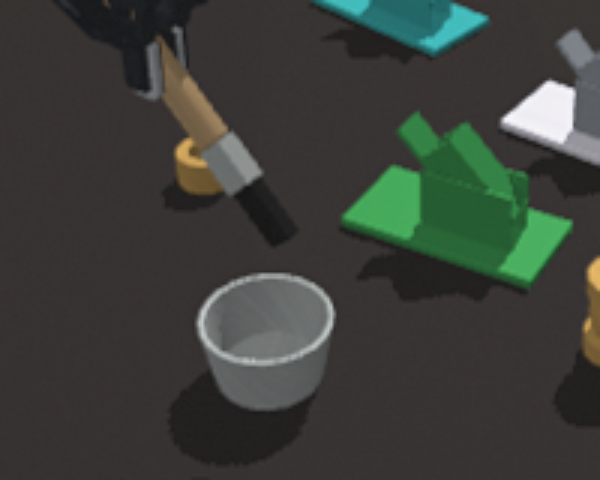

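The tip, at (280,235) in the crop, hangs about 70 mm above the mouth of the pot at (266,315), and its measured position is 14 mm beyond the pot's centre, as intended. Lowering by 89 mm.

>>> play_rows(moves="0 0 0 0.9 0 0 0; 0 0 0 0.9 0 0 0; 0 0 0 0.9 0 0 0; 0 0 0 0.5 0 0 0; 0 0 0 0.2 0 0 0")

```text
clock: 9.8
position: [0.5078, -0.1248, 0.1147]
tool_rot: [180.0, -0.1, 176.8]
ft_force: [0.4, -0.3, 0.5]
gripper_width: 0.0111
grasp_force: 58.5
```

>>> play_rows(moves="0 0 0 0.4 0 0 0; 0 0 0 0.3 0 0 0; 0 0 0 0.35 0 0 0; 0 0 0 0 0 0 0; 0 0 0 0 0 0 0")

```text
clock: 10.3
position: [0.5081, -0.125, 0.0943]
tool_rot: [-180.0, -0.0, 176.8]
ft_force: [0.6, 0.2, -1.0]
gripper_width: 0.0111
grasp_force: 58.5
```

```bash
python3 - <<'E'
from h import *
o=robot.observe();print(o["position"],o["ft_force"])
c=robot.capture("scene");im=c["pixels"][200:340,170:370,::-1];cv2.imwrite("pics/s5.png",cv2.resize(im,None,fx=3,fy=3))
E
```

```text
[ 0.50806762 -0.12495704  0.09425353] [ 0.59721291  0.18167164 -1.03485179]
```

View pics/s5.png

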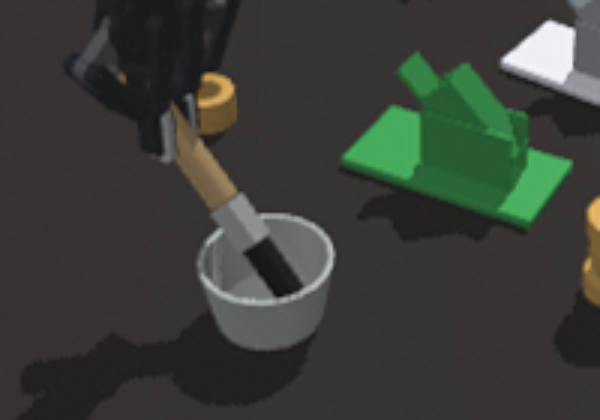

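The bristle ends are inside the pot mouth, visible at about (285,290) in the crop, touching neither the rim nor the floor (force about 1 N). Lifting, then levelling.

>>> play_rows(moves="0 0 0 -0.5 0 0 0; 0 0 0 -0.9 0 0 0; 0 0 0 -1 0 0 0; 0 0 0 -1 0 0 0; 0 0 0 -1 0 0 0")

```text
clock: 10.85
position: [0.5081, -0.125, 0.1841]
tool_rot: [-180.0, 0.1, 176.8]
ft_force: [-1.0, -0.0, -0.6]
gripper_width: 0.0113
grasp_force: 58.5
```

>>> play_rows(moves="0 0 0 -1 0 0 0; 0 0 0 -1 0 0 0; 0 0 0 -1 0 0 0; 0 0 0 -1 0 0 0; 0 0 0 -1 0 0 0")

```text
clock: 11.35
position: [0.5077, -0.1249, 0.2842]
tool_rot: [-180.0, 0.1, 176.8]
ft_force: [-0.5, 0.2, -0.4]
gripper_width: 0.0114
grasp_force: 58.5
```

>>> play_rows(moves="0 0 0 -1 0 0 0; 0 0 0 0 0 -0.65 0; 0 0 0 0 0 -0.65 0; 0 0 0 0 0 -0.65 0; 0 0 0 0 0 -0.65 0")

```text
clock: 11.85
position: [0.5078, -0.1249, 0.3036]
tool_rot: [-180.0, 18.1, 176.8]
ft_force: [0.5, -0.1, -1.2]
gripper_width: 0.0114
grasp_force: 58.5
```

>>> play_rows(moves="0 0 0 0 0 -0.65 0; 0 0 0 0 0 -0.65 0; 0 0 0 0 0 -0.65 0; 0 0 0 0 0 -0.65 0; 0 0 0 0 0 -0.65 0")

```text
clock: 12.35
position: [0.5084, -0.1195, 0.3043]
tool_rot: [178.9, 35.3, 176.8]
ft_force: [-0.3, -0.8, -0.7]
gripper_width: 0.0113
grasp_force: 58.5
```

>>> play_rows(moves="0 0 0 0 0 -0.65 0; 0 0 0 0 0 0 0; 0 0 0 0 0 0 0; 0 0 0 0 0 0 0; 0 0 0 0 0 0 0")

```text
clock: 12.85
position: [0.5116, -0.1183, 0.3088]
tool_rot: [178.5, 36.8, 176.9]
ft_force: [-0.6, -0.2, -0.9]
gripper_width: 0.0117
grasp_force: 58.5
```

```bash
python3 - <<'E'
from h import *
o=robot.observe();print(o["position"],o["tool_rot"],o["ft_force"])
c=robot.capture("scene");P=pts(c);save(c,"s6.png")
p=o["position"];g=(c["range_z"]>0)
M=g&(abs(P[...,1]-p[1])<.03)&(P[...,0]>p[0]+.04)&(P[...,0]<p[0]+.2)&(P[...,2]>.2)
Q=P[M];mu=Q.mean(0);d=np.linalg.svd(Q-mu,full_matrices=0)[2][0];print(len(Q),mu,Q.max(0),Q.min(0),d,np.degrees(np.arcsin(d[2]*np.sign(d[0]))))
for lo in np.arange(p[0]+.04,Q[:,0].max(),.015):
    q=Q[(Q[:,0]>=lo)&(Q[:,0]<lo+.015)]
    if len(q): print(lo.round(3),q[:,2].min().round(4),q[:,2].max().round(4))
M=g&(abs(P[...,1]+.129)<.05)&(abs(P[...,0]-.584)<.05)&(P[...,2]>.039)&(P[...,2]<.056)
print(M.sum(),cv2.minEnclosingCircle(P[M][:,:2].astype(np.float32)))
E
```

```text
[ 0.51162508 -0.1183265   0.30877383] [178.49962699  36.81715413 176.87038916] [-0.55319844 -0.24650096 -0.94422388]
670 [ 0.59156877 -0.12588596  0.312852  ] [ 0.62982727 -0.11365044  0.32716339] [ 0.55166263 -0.13119799  0.29498828] [ 0.98584835 -0.01337492 -0.16710516] -9.619549553592137
0.552 0.3023 0.3272
0.567 0.301 0.3254
0.582 0.2993 0.3226
0.597 0.298 0.3199
0.612 0.295 0.3174
0.627 0.2983 0.3156
347 ((0.581173837184906, -0.13228854537010193), 0.04326416552066803)
```

View pics/s6.png

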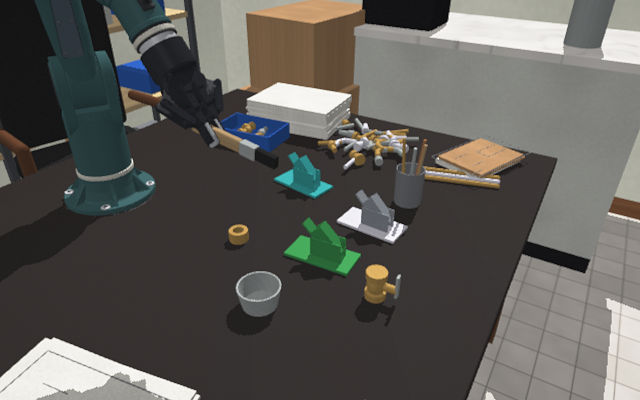

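The brush is up and about 9° short of level. The pot, at (258,290), has not moved. An arm limit stopped the turn, so I check the joints.

```bash
python3 -c "
from h import *
print(robot.observe()['joint_pos'].round(1))"
```

```text
[ 29.3   5.3 -18.3 135.6 -57.7   5.8 155. ]
```

>>> play_rows(moves="0 -0.7 0 0.7 0 0 0; 0 -0.7 0 0.7 0 0 0; 0 -0.7 0 0.7 0 0 0; 0 -0.7 0 0.7 0 0 0; 0 -0.7 0 0.7 0 0 0")

```text
clock: 13.4
position: [0.6103, -0.1217, 0.2941]
tool_rot: [178.5, 36.8, 176.9]
ft_force: [0.5, 1.1, -0.8]
gripper_width: 0.0111
grasp_force: 58.5
```

>>> play_rows(moves="0 -0.7 0 0.7 0 0 0; 0 -0.7 0 0.7 0 0 0; 0 0 0 0 0 0 0; 0 0 0 0 0 0 0; 0 0 0 0 0 0 0")

```text
clock: 13.9
position: [0.6474, -0.1234, 0.2884]
tool_rot: [178.5, 36.7, 176.8]
ft_force: [-0.6, -0.4, -0.5]
gripper_width: 0.0111
grasp_force: 58.5
```

```bash
python3 -c "
from h import *
o=robot.observe();print(o['joint_pos'].round(1),o['position'],o['tool_rot'])"
```

```text
[ 10.6  16.6  -1.6 123.4 -53.1   5.8 148. ] [ 0.64743812 -0.12344497  0.2883774 ] [178.46731315  36.73592824 176.80958612]
```

>>> play_rows(moves="0 -0.9 0 0 0 0 0; 0 -0.9 0 0 0 0 0; 0 -0.9 0 0 0 0 0; 0 -0.9 0 0 0 0 0; 0 -0.9 0 0 0 0 0")

```text
clock: 14.4
position: [0.7197, -0.1278, 0.3431]
tool_rot: [178.4, 36.8, 176.8]
ft_force: [0.2, -0.0, -0.4]
gripper_width: 0.0111
grasp_force: 58.5
```

>>> play_rows(moves="0 -0.9 0 0 0 0 0; 0 -0.9 0 0 0 0 0; 0 0 0 0 0 0 0; 0 0 0 0 0 -0.64 0; 0 0 0 0 0 -0.64 0")

```text
clock: 14.9
position: [0.7486, -0.1278, 0.3626]
tool_rot: [178.3, 44.8, 176.7]
ft_force: [2.2, 0.2, -1.9]
gripper_width: 0.011
grasp_force: 58.6
```

>>> play_rows(moves="0 0 0 0 0 0 0; 0 0 0 0 0 0 0; 0 0 0 0 0 0 0; 0 0 0 0 0 0 0; 0 0 0 0 0 0 0")

```text
clock: 15.4
position: [0.7509, -0.128, 0.3643]
tool_rot: [178.2, 44.9, 176.6]
ft_force: [0.6, -0.1, 0.1]
gripper_width: 0.0111
grasp_force: 58.5
```

```bash
cat > m.py <<'E'
from h import *
o=robot.observe();print(o["joint_pos"].round(1),o["position"],o["tool_rot"],o["dq"].round(2),o["ft_force"],o["clock"])
c=robot.capture("scene");P=pts(c);save(c,"s7.png")
p=o["position"];g=(c["range_z"]>0)
M=g&(abs(P[...,1]-p[1])<.03)&(P[...,0]>p[0]+.04)&(P[...,0]<p[0]+.2)&(P[...,2]>.2)
Q=P[M]
xs=[];lo_=[];hi_=[]
for lo in np.arange(p[0]+.04,Q[:,0].max()-.01,.012):
    q=Q[(Q[:,0]>=lo)&(Q[:,0]<lo+.012)]
    if len(q): xs.append(lo);lo_.append(q[:,2].min());hi_.append(q[:,2].max())
print(len(Q),np.array(lo_).round(3),np.array(hi_).round(3),np.degrees(np.arctan([np.polyfit(xs,lo_,1)[0],np.polyfit(xs,hi_,1)[0]])))
E
python3 m.py
```

```text
[  6.7  18.2   2.3 112.8 -54.7   7.6 147.9] [ 0.75085636 -0.12795527  0.36430537] [178.19100612  44.87620256 176.64299754] [ 0.54  0.09 -1.07  0.17 -0.24 -0.17  0.32] [ 0.56254099 -0.08454252  0.09660846] 15.4
1090 [0.365 0.364 0.364 0.366 0.366 0.367] [0.388 0.388 0.388 0.388 0.387 0.387] [ 2.32093768 -1.1907544 ]
```

Level to within a degree or so, at about 0.37 m height, steady. Final look, then hand in.

View pics/s7.png

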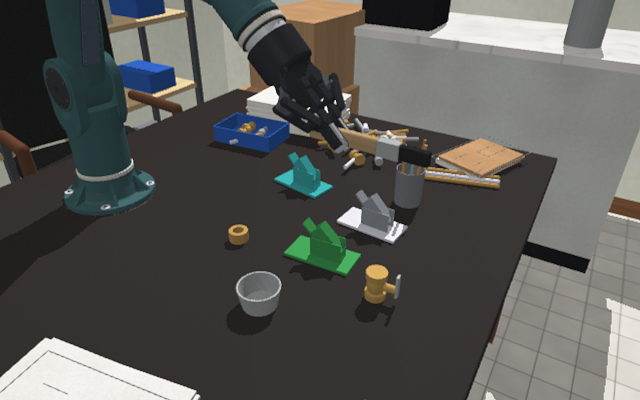

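```bash
python3 -c "
from h import *
print(robot.sign_off())"
```

```text
the job is handed in; nothing more can be done
None
```

The brush was drawn from its rest, dipped about 20 mm into the pot without contact, and handed in held about 37 cm up and level to within about 2°; the pot, valve, bush and pencil cup look unmoved.

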